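# Start up the gold-plating unit

## Task

Start up the plating unit on the gilder's bench by pressing its controls (closed fingers will do), strictly in this order: push down the raised end of the mains rocker switch until it has tipped fully over, push the square key fully in so that it stays down, then press the flat round start button fully in and let it come back out. Do not press the mushroom-shaped stop button. Nothing is to be picked up: leave the jar, the bottle, the cup and the gilded ornament standing where they are.

Things in the scene. Friction and masses are not known exactly. Their poses are not given: they have to be found in the camera images.
- tray: Grey fixed rack tray, 180 (x) x 440 (y) mm, floor 8 mm thick, rim 18 mm high, z up; origin: centre of underside. Four white modules, 150 (x) x 78 (y) x 55 mm, stand in it in a row along its y, 85 mm apart, order varies, axes parallel to the tray's. Module tops are 63 mm above the bench; each has one black control at its centre and two terminal posts, 15 mm high, 58 mm further to tray +x.
- mains_rocker (a joint): Tilt of the mains rocker, rad: 0 to 0.06 at the start (off: half towards tray -x level, half towards tray +x standing up at about 0.5 rad), 0.5 when tipped fully over (+x half level, -x half up). It pivots about a line along tray y, has dry friction only (0.05 Nm, 2 to 3 N at the raised end) and stays where it is left.
- rocker_press (a point): Point to press on the rocker: on the surface of its +x half (raised at the start), 18 mm from the pivot; moves with the rocker. Black V-shaped paddle, 36 mm wide (tray y), each half 26 mm long (tray x); its valley (pivot) is 70 mm above the bench, its raised end 12 mm higher. At full tip this point is 70 mm above the bench. A grey bezel 4 mm high surrounds it.
- square_key (a joint): How far the square key is pushed in, in m: 0 to 0.001 at the start, 0.008 fully in. Dry friction of about 3 N, no spring: it stays where it is pushed to.
- key_top (a point): Centre of the top face of the square black key, 30 x 30 mm; 12 mm above its module's top (75 mm above the bench) when out, 4 mm when fully in. It moves straight down.
- start_button (a joint): How far the start button is pressed, in m: 0 out, 0.008 fully in. Spring: about 1.2 N to begin, 4 N fully in; it comes back out by itself.
- start_top (a point): Centre of the top face of the start button, a flat round black button of 30 mm diameter; 12 mm above its module's top (75 mm above the bench) when out. It moves straight down.
- stop_mushroom (a joint): How far the stop button is pressed, in m: 0 out, 0.008 fully in (spring, 1.5 to 5 N). Not to be pressed.
- stop_top (a point): Top of the stop button, a black domed mushroom head of 42 mm diameter on a thin grey stem; its top is 27 mm above its module's top (90 mm above the bench).
- jar: Loose glass jar with green cap, 52 mm diameter, 60 mm tall, standing on the tray floor near the tray's +y end, beside the last module. Origin: centre of its underside.
- bottle: Loose clear bottle with blue cap, 52 mm diameter, 150 mm tall, on the bench to the right (-y). Origin: centre of its underside.
- cup: Loose paper-coloured cup, 72 mm diameter at the rim, 90 mm tall, on the bench to the left (+y). Origin: centre of its underside.
- ornament: Loose gilded plate with scrollwork, 120 x 85 mm, about 15 mm thick, lying on the bench to the right (-y). Origin: centre of its underside.
There are look-alikes about, which are no part of the job. Leave any orange look-alike of the bottle alone.

How it is judged:
On the way, in this order (a step that is already met when the one before it is completed fails the run):
1. the mains rocker is tipped fully over (joint above 0.42 rad) (value of joint mains_rocker above 0.42 rad), for 0.1 s.
2. the square key is fully in (above 6 mm) (value of joint mains_rocker above 0.42 rad and value of joint square_key above 0.006 m), for 0.1 s.
3. the start button is pressed fully in (above 6 mm) (all of step 2 and value of joint start_button above 0.006 m), for 0.1 s.
At the end, for the whole second after the job is handed in: Rocker tipped over (above 0.42 of 0.5 rad), square key in (above 6 of 8 mm), start and stop buttons out (below 1.5 mm), and jar, bottle, cup and ornament within 20 mm of where they stood and upright (all of step 2 and value of joint each of start_button, stop_mushroom below 0.0015 m and distance of each of jar, bottle, cup, ornament from where it was at the start of the episode below 0.02 m and angle between each of jar, bottle, cup, ornament's own z axis and vertical below 0.15 rad); the robot touches nothing.
It fails at once if the square key is pushed in before the mains rocker is over (value of joint square_key above 0.003 m and value of joint mains_rocker below 0.38 rad).
It fails at once if the start button is pressed before the rocker is over and the key is in (value of joint start_button above 0.003 m and (value of joint mains_rocker below 0.38 rad or value of joint square_key below 0.005 m)).
It fails at once if the stop button is pressed (more than 3 mm) (value of joint stop_mushroom above 0.003 m).
It fails at once if the jar, bottle, cup or ornament is lifted, carried or pushed away (20 mm) (distance of any of jar, bottle, cup, ornament from where it was at the start of the episode above 0.02 m).
It fails at once if the jar, bottle, cup or ornament is tipped (angle between any of jar, bottle, cup, ornament's own z axis and vertical above 0.3 rad).
It also fails if it takes over 38 s, if anything falls off the work surface, if the arm or the gripper's body presses on something with over 40 N, if the wrist force passes 120 N, or if a joint passes its speed limit or range.

## Robot

A 6-joint arm with a two-finger parallel gripper is mounted at the origin on the work surface. World frame = base frame: x ahead of the robot, y to its left, z up, the work surface at z = 0. Lengths are in m, angles in rad, forces in N, time in s.
With the tool pointing down it reaches from about 0.35 to 0.775 m from the base axis. Payload 5.5 kg.
Tool frame: the origin (TCP) lies midway between the tips of the shut fingers; the grasp point (between the pads) lies 19 mm behind it; z points along the fingers, y is the line along which they close (so a half turn about z gives the same grasp; the last joint's range is limited). The gripper opens to 85 mm and grips with 20 to 120 N. Pads are 22 mm wide; open, the fingers measure 114 mm over their backs; the gripper's body (76 mm by 85 mm) begins 54 mm behind the grasp point. The pads swing forward as they close: fully open they stand 13 mm farther back than shut.
Start: joints at [-1.412, 0.313, 0.046, 1.304, 0, 1.431], TCP at [0.169, -0.55, 0.231] pointing down, gripper open.
Joint ranges: [-2.76, 2.76], [-0.86, 1.69], [-1.03, 1.26], [-2.2, 2.34], [-1.47, 1.5], [-3.14, 3.14]. Speed limits (rad/s): [2.57, 2.57, 3.14, 3.14, 3.14, 3.14].

## Interface

Orientations are given as a unit quaternion [w, x, y, z].
In Python, from workcell import get_state, read_camera, camera_info, hand_in, recognise gives the robot as it stands.
- The arm moves only by the tool arm_command, never from a script. Its argument "moves" is one flat list of numbers, 7 for each row, row after row: the opening, from -1 (shut) to 1 (fully open), then the shift along the tool's x, y, z in mm, then the turn, a rotation vector about the tool's x, y, z in rad. A call has 1 to 8 rows; each row shifts and turns the commanded pose from where the row before left it, along the tool's axes as they then stand; what a row does not reach is not made up. A row lasts 1/8 s, in which the tool goes at most 62.5 mm and 10.7 degrees, less where a joint would pass 70% of its speed; a pose out of reach is approached as far as the arm can. A call with a gripper value outside its range is refused whole. The fingers move at their own pace and stop on an object; "newtons" is the grip in N (left out, the last holds). Time passes only in rows, so rows that do not move let the fingers close. It gives the time, the measured TCP pose, the force, the opening and the grip force at its end, in the units of the state.
- get_state(): the state, without advancing time (a new reading comes with each control period).
- read_camera(name): name is "side" or "top"; returns (picture, depth): 480x640x3 uint8, blue, green, red; 480x640 float32, m along the optical axis (not along the pixel's ray), 0 where there is no reading.
- camera_info(name): a dict with "fovy" (degrees; the focal length in pixels is half the picture's height over the tangent of half this angle, whatever the lens; pixels are square), "cx", "cy" (the principal point, pixels), "eye" and "orientation" of the camera in the world. Camera axes: x right, y down, z forward; pixel columns grow to the right and rows downward; lengths in m; the calibration is good to about 2 mm. A picture is of the moment at which its call begins. camera_info takes no time and is no camera call.
- hand_in(): hands the job in; it is judged then, once.
Trained networks look in the newest picture that a camera, given by its name, has taken for a name from the list of things; names that differ only in an ending like _2 or _b are one class to them, and where a whole thing is asked for, a point or a joint stands for the part that bears it (a point fixed in the world has none). Each returns a list of dicts, best first, with "confidence" (0 to 1); they miss things now and then, are a little off and sometimes report something else, mostly with a low value. They report only what shows in the picture. A call takes as long as a camera call. They do not tell look-alikes from the thing itself.
- recognise(camera, label): "point" ([column, row] in pixels, amid what is visible of it).
The state is a dict: "clock": time; "joint_pos": joint angles; "qvel": joint speeds; "tau": joint torques, N m; "tcp_pos": TCP position; "orientation": TCP orientation; "wrist_force": force on the tool from outside, world axes, zero at the start; "ft_torque": the same for the moment, N m; "finger_gap": finger opening in m; "grip_force": force on a finger pad.
Only numpy, scipy, OpenCV 4.12 (cv2) and the standard library are available. Lean on these libraries where they do the work, as an engineer would, in place of code of your own. Each camera call takes 0.05 s, during which the arm holds its last target. There are 200 camera calls.

## Working session

There is one attempt and no reset: what is moved stays moved. The work goes in short steps, Python scripts to look and compute and a tool call to move; the robot and the scene stay as the last step left them, time stands still between calls to the robot, and variables do not carry over. Pictures are saved under pics/ and viewed, at most 10 in all, crops included, and the job is handed in when it is done.

Besides the shell and the picture viewer there is one more tool, called after "Emit:" as name(argument=value, ...) on one line, values as JSON. arm_command: Moves the arm, as the interface text tells. Its arguments: {"type":"object","properties":{"moves":{"type":"array"},"newtons":{"type":"number"}},"required":["moves"]}

```bash
mkdir -p pics; cat > h.py <<'E'
import numpy as np, cv2
from scipy.spatial.transform import Rotation as R
from workcell import *
def world(cam,depth,uv):
    i=camera_info(cam); f=240/np.tan(np.radians(i["fovy"])/2)
    u,v=np.round(uv).astype(int)
    p=depth[max(v-2,0):v+3,max(u-2,0):u+3]; p=p[p>0]; d=np.median(p) if len(p) else 0
    q=np.array(i["orientation"])
    c=np.array([(uv[0]-i["cx"])/f*d,(uv[1]-i["cy"])/f*d,d])
    m=R.from_quat(q[[1,2,3,0]]).as_matrix() if q.size==4 else q
    return m@c+np.array(i["eye"])
E
python3 - <<'E'
from h import *
for c in("top","side"):
    im,d=read_camera(c); cv2.imwrite(f"pics/{c}1.png",im); np.save(c+"_d",d); print(camera_info(c))
    for l in("mains_rocker","rocker_press","square_key","key_top","start_button","stop_mushroom","jar","tray"):
        for r in recognise(c,l)[:3]: print(c,l,np.round(r["point"],1),round(r["confidence"],2),np.round(world(c,d,np.array(r["point"])),3))
print(get_state())
E
```

```text
{'fovy': 50.928187765532265, 'cx': 322.82121952483897, 'cy': 240.12148164160922, 'eye': array([0.4398526, 0.0283178, 1.5795724]), 'orientation': array([-0.01730811,  0.71671635, -0.69642144,  0.03186354])}
top mains_rocker [288.6 244.4] 0.77 [0.53  0.101 0.071]
top mains_rocker [478.5 273.9] 0.52 [ 0.458 -0.493  0.008]
top rocker_press [292.3 244.4] 0.49 [0.53 0.09 0.07]
top square_key [373.9 221.6] 0.39 [ 0.605 -0.153  0.075]
top start_button [347.2 230.1] 0.57 [ 0.577 -0.073  0.075]
top start_button [319.3 235.6] 0.48 [0.557 0.01  0.088]
top jar [260.2 243.4] 0.61 [0.53  0.186 0.068]
top tray [281.7 251.6] 0.78 [0.508 0.121 0.063]
top tray [147.4 263.7] 0.3 [0.461 0.537 0.01 ]
top tray [286.9 244.8] 0.2 [0.528 0.106 0.069]
{'fovy': 56.87834734825678, 'cx': 321.443621986829, 'cy': 239.10909083145492, 'eye': array([0.10944697, 0.70664785, 1.08848483]), 'orientation': array([ 0.10228347, -0.2613594 ,  0.90494097, -0.31986121])}
side mains_rocker [318.6 264.3] 0.49 [0.53  0.097 0.069]
side rocker_press [319.3 266.6] 0.46 [0.525 0.102 0.068]
side square_key [339.6 198.9] 0.49 [ 0.611 -0
[... 299 characters left out ...]
oint_pos': array([-1.41161594e+00,  3.13176985e-01,  4.61467438e-02,  1.30361715e+00,
        1.00724752e-06,  1.43117890e+00]), 'qvel': array([-9.03196150e-05,  1.51913218e-03,  2.35774226e-03,  3.37235796e-04,
        1.27317014e-03, -1.29700124e-03]), 'tau': array([ 3.69080954e-04, -4.80445933e+01,  2.98814428e+01,  1.28507386e-04,
       -1.65117790e-04, -1.92626075e-06]), 'tcp_pos': array([ 0.16925413, -0.54958415,  0.23135544]), 'orientation': array([7.44601104e-05, 9.88860723e-01, 1.48843762e-01, 1.23200140e-06]), 'wrist_force': array([0.26482671, 0.57963611, 1.18817528]), 'ft_torque': array([-0.00959748, -0.02595002,  0.03056755]), 'grip_force': 0.0, 'finger_gap': 0.0852945099859151}
```

View pics/top1.png

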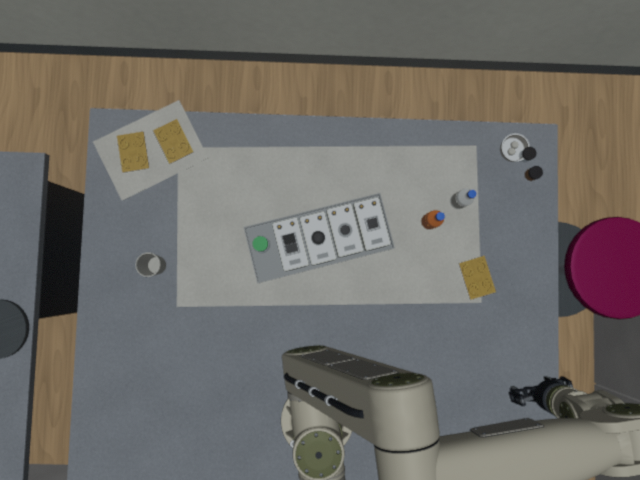

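View pics/side1.png

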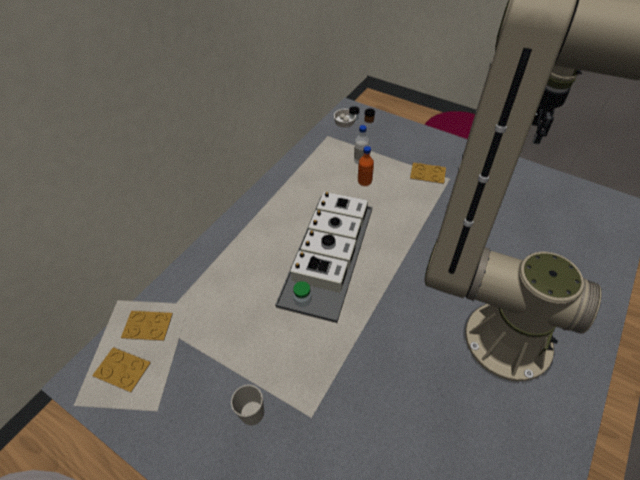

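Order from tray +y: jar, rocker, stop mushroom, start button, square key. Next I'll refine the positions from depth.

```bash
python3 - <<'E'
from h import *
im=cv2.imread("pics/top1.png"); d=np.load("top_d.npy")
g=im.max(2); 
c=cv2.resize(im[185:290,235:405],None,fx=4.7,fy=4.7,interpolation=cv2.INTER_CUBIC); cv2.imwrite("pics/crop1.png",c)
cs={}
for cam in("top","side"):
  im=cv2.imread(f"pics/{cam}1.png"); d=np.load(cam+"_d.npy"); g=im.max(2)
  i=camera_info(cam)
  seeds={"top":dict(rock=(290,244),stop=(318,238),start=(345,230),key=(373,222)),"side":dict(rock=(318,264),stop=(328,241),start=(336,223),key=(342,202))}[cam]
  for k,(u,v) in seeds.items():
    m=(g[v-11:v+12,u-11:u+12]<75).astype(np.uint8)
    n,l,s,ce=cv2.connectedComponentsWithStats(m)
    j=min(range(1,n),key=lambda j:np.hypot(*(ce[j]-11))-s[j,4]*.05)
    p=ce[j]+[u-11,v-11]; print(cam,k,np.round(p,1),s[j,2:],np.round(world(cam,d,p),4))
E
```

```text
top rock [289.7 242.4] [ 14  18 176] [0.5355 0.0975 0.0724]
top stop [317.8 237.4] [ 13  12 122] [0.5517 0.0142 0.0903]
top start [344.9 229.5] [ 9  8 58] [ 0.579  -0.0664  0.0751]
top key [372.2 222.9] [10 10 73] [ 0.6016 -0.1485  0.073 ]
side rock [318.1 264.7] [ 22  17 238] [0.53   0.1001 0.0709]
side stop [328.  240.3] [ 13  13 128] [0.546  0.0214 0.0879]
side start [334.5 221.7] [10 10 75] [ 0.5729 -0.0589  0.0759]
side key [341.8 202.6] [12 10 87] [ 0.5968 -0.1416  0.0737]
```

View pics/crop1.png

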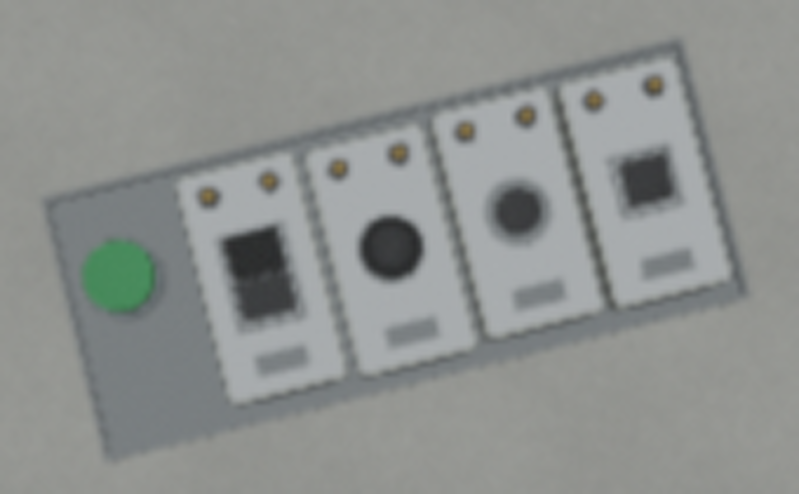

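The crop agrees with the detections: rocker (raised half is the dark upper one), mushroom, round start button, square key. I'll shut the fingers and travel to above the rocker.

Emit:
arm_command(moves=[-1, 35, -32, 0, 0, 0, 0, -1, 35, -32, 0, 0, 0, 0, -1, 35, -32, 0, 0, 0, 0, -1, 35, -32, 0, 0, 0, 0, -1, 35, -32, 0, 0, 0, 0, -1, 35, -32, 0, 0, 0, 0, -1, 35, -32, 0, 0, 0, 0, -1, 35, -32, 0, 0, 0, 0], newtons=20)

```text
clock: 1.9
tcp_pos: [0.3622, -0.2212, 0.2316]
orientation: [0.0, 0.989, 0.149, 0.0]
wrist_force: [0.5, -0.6, -0.6]
finger_gap: 0.0002
grip_force: 0.0
```

Emit:
arm_command(moves=[-1, 35, -32, 0, 0, 0, 0, -1, 35, -32, 0, 0, 0, 0, -1, 35, -32, 0, 0, 0, 0, -1, 35, -32, 0, 0, 0, 0, -1, 35, -32, 0, 0, 0, 0, -1, 35, -32, 0, 0, 0, 0, -1, 35, -32, 0, 0, 0, 0, -1, 33, -32, 0, 0, 0, 0])

```text
clock: 2.9
tcp_pos: [0.5526, 0.1055, 0.2313]
orientation: [0.0, 0.989, 0.149, 0.0]
wrist_force: [-0.3, -0.7, -0.1]
finger_gap: 0.0
grip_force: 0.0
```

Emit:
arm_command(moves=[-1, 0, 0, 50, 0, 0, 0, -1, 0, 0, 50, 0, 0, 0, -1, 0, 0, 0, 0, 0, 0, -1, 0, 0, 0, 0, 0, 0])

```text
clock: 3.4
tcp_pos: [0.5527, 0.1039, 0.1329]
orientation: [0.0, 0.989, 0.149, 0.001]
wrist_force: [0.4, 0.1, 0.6]
finger_gap: 0.0
grip_force: 0.0
```

Emit:
arm_command(moves=[-1, 0, 0, 25, 0, 0, 0, -1, 0, 0, 15, 0, 0, 0, -1, 0, 0, 6, 0, 0, 0, -1, 0, 0, 6, 0, 0, 0, -1, 0, 0, 5, 0, 0, 0, -1, 0, 0, 4, 0, 0, 0, -1, 0, 0, 0, 0, 0, 0, -1, 0, 0, 0, 0, 0, 0])

```text
clock: 4.4
tcp_pos: [0.5514, 0.1039, 0.0701]
orientation: [0.0, 0.989, 0.149, -0.0]
wrist_force: [1.6, -0.1, 1.9]
finger_gap: -0.0
grip_force: 0.9
```

```bash
python3 - <<'E'
from h import *
im,d=read_camera("side"); cv2.imwrite("pics/s2.png",cv2.resize(im[180:310,250:410],None,fx=4.6,fy=4.6,interpolation=cv2.INTER_CUBIC))
E
```

```text
(no output)
```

View pics/s2.png

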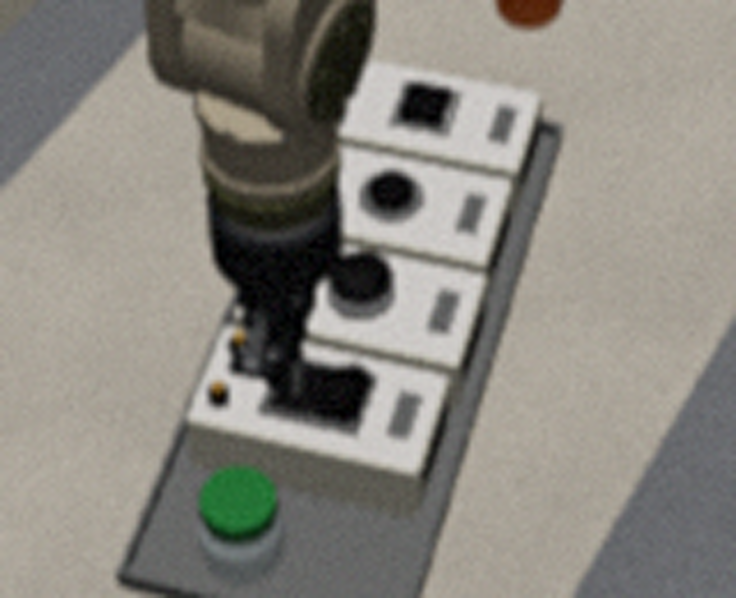

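The fingers rest on the far half and the near half now stands up. I'll press on to the stop.

Emit:
arm_command(moves=[-1, 0, 0, 1, 0, 0, 0, -1, 0, 0, 1, 0, 0, 0, -1, 0, 0, 0, 0, 0, 0])

```text
clock: 4.82
tcp_pos: [0.5515, 0.1039, 0.0699]
orientation: [0.0, 0.989, 0.149, 0.0]
wrist_force: [-3.1, -0.7, 14.5]
finger_gap: 0.0002
grip_force: 7.1
```

Emit:
arm_command(moves=[-1, 0, 0, -25, 0, 0, 0, -1, 0, 0, -55, 0, 0, 0, -1, -5, 50, 0, 0, 0, 0, -1, -5, 50, 0, 0, 0, 0, -1, -6, 52, 0, 0, 0, 0, -1, -6, 52, 0, 0, 0, 0, -1, -5, 50, 0, 0, 0, 0, -1, 0, 0, 0, 0, 0, 0])

```text
clock: 5.82
tcp_pos: [0.6002, -0.1501, 0.1471]
orientation: [-0.0, 0.989, 0.146, -0.001]
wrist_force: [0.2, -0.2, -0.8]
finger_gap: -0.0002
grip_force: 0.0
```

```bash
python3 - <<'E'
from h import *
im,d=read_camera("side"); cv2.imwrite("pics/s3.png",cv2.resize(im[150:310,240:420],None,fx=3.7,fy=3.7,interpolation=cv2.INTER_CUBIC))
print(get_state()["tcp_pos"])
E
```

```text
[ 0.59974965 -0.14803687  0.14709312]
```

View pics/s3.png

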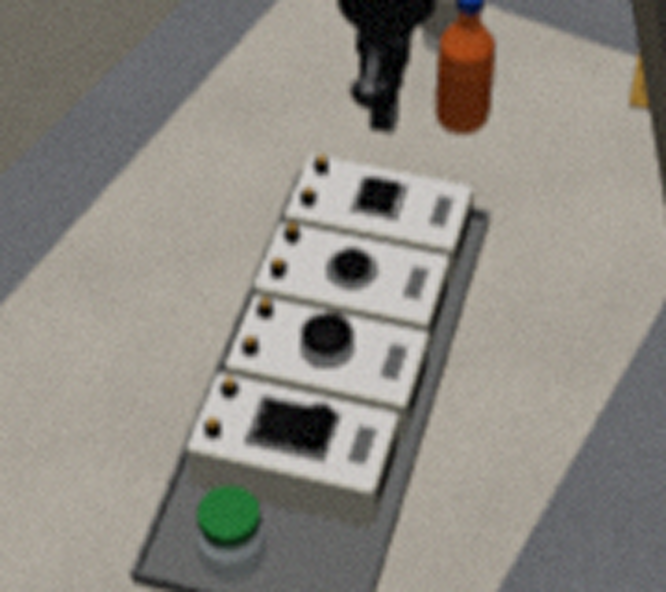

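Rocker is tipped over, with its near half up, and the fingers are above the key. Pressing the key.

Emit:
arm_command(moves=[-1, 0, 0, 40, 0, 0, 0, -1, 0, 0, 25, 0, 0, 0, -1, 0, 0, 5, 0, 0, 0, -1, 0, 0, 5, 0, 0, 0, -1, 0, 0, 4, 0, 0, 0, -1, 0, 0, 2, 0, 0, 0, -1, 0, 0, 0, 0, 0, 0])

```text
clock: 6.75
tcp_pos: [0.6014, -0.1467, 0.0679]
orientation: [0.0, 0.989, 0.149, 0.001]
wrist_force: [0.7, 0.8, 3.2]
finger_gap: -0.0002
grip_force: 1.2
```

Emit:
arm_command(moves=[-1, 0, 0, 1, 0, 0, 0, -1, 0, 0, 1, 0, 0, 0, -1, 0, 0, 0, 0, 0, 0])

```text
clock: 7.12
tcp_pos: [0.6014, -0.1468, 0.0669]
orientation: [0.0, 0.989, 0.149, 0.001]
wrist_force: [-2.2, 3.0, 10.2]
finger_gap: -0.0002
grip_force: 5.0
```

Emit:
arm_command(moves=[-1, 0, 0, -25, 0, 0, 0, -1, 0, 0, -35, 0, 0, 0, -1, 1, -42, 0, 0, 0, 0, -1, 1, -43, 0, 0, 0, 0, -1, 0, 0, 0, 0, 0, 0])

```text
clock: 7.75
tcp_pos: [0.5765, -0.0628, 0.1252]
orientation: [-0.0, 0.989, 0.15, -0.001]
wrist_force: [0.8, -0.4, 0.5]
finger_gap: 0.0001
grip_force: 0.0
```

```bash
python3 - <<'E'
from h import *
im,d=read_camera("side"); cv2.imwrite("pics/s4.png",cv2.resize(im[150:310,240:420],None,fx=3.7,fy=3.7,interpolation=cv2.INTER_CUBIC))
print(get_state()["tcp_pos"], world("side",d,np.array([342.,203])))
E
```

```text
[ 0.57740615 -0.06420689  0.12529582] [ 0.59893762 -0.14686863  0.06591067]
```

View pics/s4.png

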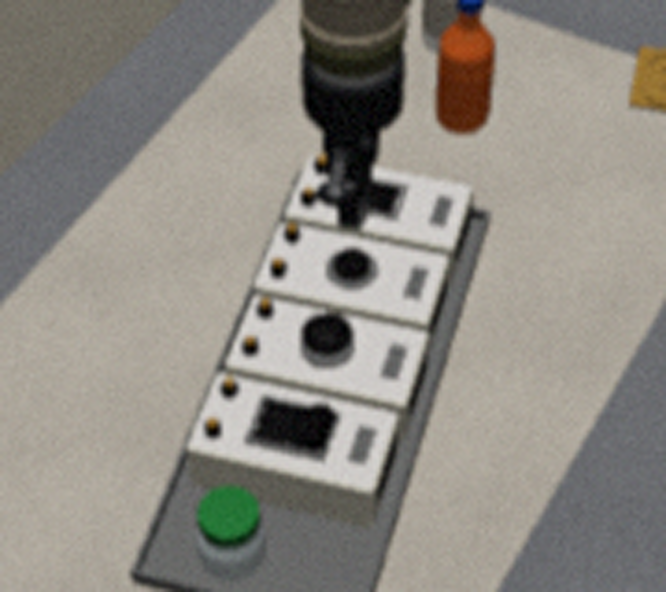

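The key reads 66 mm high, so it is fully in. Pressing start, then withdrawing.

Emit:
arm_command(moves=[-1, 0, 0, 30, 0, 0, 0, -1, 0, 0, 15, 0, 0, 0, -1, 0, 0, 5, 0, 0, 0, -1, 0, 0, 4, 0, 0, 0, -1, 0, 0, 4, 0, 0, 0, -1, 0, 0, 1, 0, 0, 0, -1, 0, 0, 0, 0, 0, 0, -1, 0, 0, 0, 0, 0, 0])

```text
clock: 8.8
tcp_pos: [0.5781, -0.0654, 0.067]
orientation: [0.001, 0.989, 0.149, 0.0]
wrist_force: [-1.5, -2.7, 5.5]
finger_gap: 0.0
grip_force: 2.8
```

Emit:
arm_command(moves=[-1, 0, 0, 1, 0, 0, 0, -1, 0, 0, 0, 0, 0, 0, -1, 0, 0, -20, 0, 0, 0, -1, 0, 0, -40, 0, 0, 0, -1, 0, 0, -50, 0, 0, 0, -1, -45, 0, -20, 0, 0, 0, -1, -45, 0, 0, 0, 0, 0, -1, 0, 0, 0, 0, 0, 0])

```text
clock: 9.8
tcp_pos: [0.4894, -0.0912, 0.1956]
orientation: [-0.0, 0.989, 0.148, -0.0]
wrist_force: [-0.1, -0.2, 0.2]
finger_gap: 0.0003
grip_force: 0.0
```

```bash
python3 - <<'E'
from h import *
im,d=read_camera("side"); cv2.imwrite("pics/s5.png",im)
for k,p in dict(start=(334.5,221.7),key=(342,203),stop=(328,240)).items(): print(k,world("side",d,np.array(p)))
s=get_state();print(s["tcp_pos"],s["wrist_force"])
E
```

```text
start [ 0.57419334 -0.06072311  0.07359559]
key [ 0.59851223 -0.14612688  0.06679934]
stop [0.54629831 0.02104496 0.08860987]
[ 0.49126113 -0.09128314  0.19561254] [ 0.58707259 -0.08334053  0.19172939]
```

View pics/s5.png

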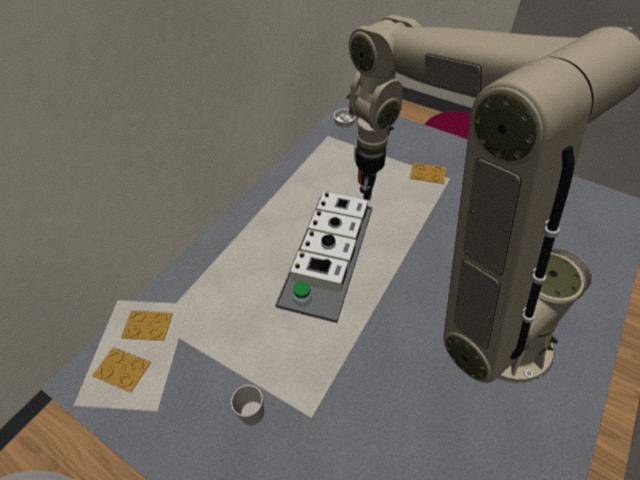

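The key is in, the start and stop buttons are out, the rocker is over and the arm is clear. The jar (302, 292) and cup (247, 402) stand where they were.

```bash
python3 -c "
from workcell import hand_in
print(hand_in())"
```

```text
the job is handed in; nothing more can be done
None
```

I tipped the rocker, pushed the key in, pressed and released start (in that order) without touching the stop button, and handed the job in at about 10 s; no verdict was returned.

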